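Put a thread spool under the flip lens and snap the lens over it

ROBOT

A 6-joint arm with a two-finger parallel gripper is mounted at the origin on a cart in front of the work surface, level with it; the furniture and walls round the work are solid. World frame = base frame: x ahead of the robot, y to its left, z up, the work surface at z = 0. Lengths are in m, angles in rad, forces in N, time in s.
With the tool pointing down it reaches from about 0.425 to 0.95 m from the base axis. Payload 3.5 kg.
Tool frame: the origin (TCP) lies at the very end of the fingers, on their centre line; the grasp point (between the pads) lies 19 mm behind it; z points along the fingers, y is the line along which they close (so a half turn about z gives the same grasp; the last joint's range is limited). The gripper opens to 85 mm and grips with 20 to 120 N. Pads are 22 mm wide; open, the fingers measure 114 mm over their backs; the gripper's body (76 mm by 85 mm) begins 54 mm behind the grasp point. The pads swing forward as they close: fully open they stand 13 mm farther back than shut.
Start: joints at [-1.26, 0.286, 1.577, -0, 1.279, -0.15], TCP at [0.3, -0.605, 0.231] pointing down, gripper open.
Joint ranges: [-2.77, 2.77], [-0.9, 2.22], [0.21, 2.48], [-1.53, 4.67], [0.24, 2.81], [-2.84, 2.84]. Speed limits (rad/s): [2.79, 2.79, 3.14, 3.14, 3.14, 3.14].

INTERFACE

Orientations are given as [roll, pitch, yaw] about the fixed x, y, z axes, in that order (R = Rz(yaw) Ry(pitch) Rx(roll)).
In Python, from cell import status, vision, arm gives the robot as it stands.
- The arm moves only by the shell command python3 -m crank 'ROWS' [FORCE]. ROWS is text: rows parted by semicolons, each of 7 numbers parted by spaces: the turn, a rotation vector about the tool's x, y, z in degrees, then the shift along the tool's x, y, z in m, then the opening, from -1 (shut) to 1 (fully open), so that 0 is half open. In form: rx ry rz x y z fingers; .... A call has exactly 8 rows; each row shifts and turns the commanded pose from where the row before left it, along the tool's axes as they then stand; what a row does not reach is not made up. A row lasts 1/8 s, in which the tool goes at most 62.5 mm and 10.7 degrees, less where a joint would pass 70% of its speed; a pose out of reach is approached as far as the arm can. A call is refused whole if a number of a shift passes 0.0625 or a number of a turn 10.7, either way. A call with a gripper value outside its range is refused whole. The fingers move at their own pace and stop on an object; FORCE is the grip in N (left out, the last holds). Time passes only in rows, so rows that do not move let the fingers close, or fill a call up. It gives the time, the measured TCP pose, the force, the opening and the grip force at its end, in the units of the state.
- status.read_state(): the state, without advancing time (a new reading comes with each control period).
- vision.snapshot(name): name is "scene" or "top"; returns the picture (400x640x3 uint8, red, green, blue); there is no depth.
- vision.get_calibration(name): a dict with "K" (3x3 intrinsics, pixels), "k1" (the pictures are not rectified: a ray, as slopes to the right and down, at radius r is drawn at 1 + k1 r^2 times it, then the intrinsics apply), "R" (3x3) and "t" (3): a world point X has camera coordinates R X + t. Camera axes: x right, y down, z forward; pixel columns grow to the right and rows downward; lengths in m; the calibration is good to about 2 mm. A picture is of the moment at which its call begins. get_calibration takes no time and is no camera call.
- arm.finish_job(): hands the job in; it is judged then, once.
The state is a dict: "t": time; "qpos": joint angles; "qd": joint speeds; "joint_torque": joint torques, N m; "position": TCP position; "eef_rot": TCP orientation; "force": force on the tool from outside, world axes, zero at the start; "ft_torque": the same for the moment, N m; "width": opening from 0.0 (shut) to 1.0 (fully open); "grip_force": force on a finger pad.
Only numpy, scipy, OpenCV 4.12 (cv2) and the standard library are available. Lean on these libraries where they do the work, as an engineer would, in place of code of your own. Each camera call takes 0.05 s, during which the arm holds its last target. There are 200 camera calls.

TASK

Set the red spool upright in the round nest of the lens stand, fully down. Then flip the lens over it: push the back of the lens gently at its red tab until its spring takes over and snaps it down over the spool, and stop pushing there. Never push hard on the lens or ram it against its stop, and leave the other things where they stand.

Things in the scene. Friction and masses are not known exactly. Their poses are not given: they have to be found in the camera images.
- lens_stand: Grey inspection stand, screwed down. Origin on the bench surface under the centre of the nest; z up; +x points from the nest to the lens hinge. Base plate 150 x 100 x 8 mm (x from -55 to +95 mm). Hinge axis parallel to y, at x = +60 mm, 72 mm above the bench, between two posts (16 x 9 mm, to 82 mm high) at y = +-36 mm.
- nest (a point): Centre of the nest's floor, 8 mm above the bench; axes as the stand's. The nest is an aluminium ring, 50 mm inside and 60 mm outside diameter, its rim 10 mm above the floor.
- lens: The hinged lens: flat black frame 64 mm wide, 6 mm thick, with a clear pane, reaching 93 mm from the hinge, then the red tab. Origin on the hinge axis; -x points out along the lens to the tab; z is normal to it and points to its BACK, the side to push. Angle of z to vertical = lens angle: 1.70 rad parked (upright, leaning slightly away from the nest, back facing away from the nest), 0 = level over the nest.
- lens_tab (a point): Centre of the red tab (22 x 30 x 6 mm) at the lens's free end, 101 mm from the hinge axis, 172 mm high when parked; axes as the lens's. A spring holds the lens parked: pushed at the tab it resists with about 4 to 5 N at first, fading to nothing at the snap point; beyond that the spring throws it down, away from the finger, onto the rigid far stop. The lens bears 15 N from the robot at most.
- adjuster_knob (a point): Black knurled knob, 26 mm diameter, on the +y end of the hinge (fixed point, 49 mm beside the stand's middle plane). It sets the far stop, which differs every time and is not told: 0 to 0.55 rad above level. The snap point always lies 0.30 rad before (above) the far stop, so anywhere from 0.30 to 0.85 rad lens angle: to be felt.
- spool_red_c (a point): Centre of the red spool: white flanges with red thread, 46 mm diameter, 42 mm tall, 45 g, standing on a flange; the point is half-way up (21 mm above its underside); z along its axis. Grasp across the flanges.
- spool_orange_c (a point): Centre of a spool with orange flanges and white thread, 40 mm diameter, 50 mm tall; leave alone.
- jar_c (a point): Centre of a white jar with blue lid, 51 mm diameter, 66 mm tall; leave alone.
- counter_c (a point): Centre of a small grey hand counter lying on the bench, 68 x 42 x 21 mm; leave alone.
Not all that is in view belongs to the job. What is shaped like the part that bears spool_red_c but green or turquoise is not meant.

How it is judged:
By the outcome, as a careful person would: the job done as asked, in the order asked, and still so for the second after the job is handed in, with the robot touching nothing.
It also fails if it takes over 59 s, if anything falls off the work surface, if the arm or the gripper's body presses on something with over 40 N, if the wrist force passes 120 N, or if a joint passes its speed limit or range.

## Working session

There is one attempt and no reset: what is moved stays moved. The work goes in short steps, Python scripts to look and compute and a shell command to move; the robot and the scene stay as the last step left them, time stands still between calls to the robot, and variables do not carry over. Pictures are saved under pics/ and viewed, at most 10 in all, crops included, and the job is handed in when it is done.

```bash
mkdir -p pics; ls; python3 - <<'E'
from cell import status,vision,arm
import cv2,numpy as np
for n in("scene","top"):
    im=vision.snapshot(n); cv2.imwrite(f"pics/{n}0.png",im[:,:,::-1])
    c=vision.get_calibration(n); print(n,{k:np.round(np.array(v),4).tolist() for k,v in c.items()})
print(status.read_state())
E
```

```text
pics
scene {'K': [[459.2823, 0.0, 319.4748], [0.0, 459.2823, 194.17], [0.0, 0.0, 1.0]], 'k1': -0.1274, 'R': [[-0.8167, -0.577, -0.0109], [-0.3655, 0.5318, -0.764], [0.4466, -0.6199, -0.6452]], 't': [0.4106, 0.3041, 1.0445]}
top {'K': [[418.5276, 0.0, 315.8167], [0.0, 418.5276, 201.3581], [0.0, 0.0, 1.0]], 'k1': -0.0047, 'R': [[0.0175, -0.9998, 0.006], [-0.995, -0.018, -0.0978], [0.0978, -0.0043, -0.9952]], 't': [-0.048, 0.5387, 1.0498]}
{'t': 0.1, 'qpos': array([-1.25998367e+00,  2.87128289e-01,  1.57804831e+00,  1.35379905e-05,
        1.27862068e+00, -1.50029953e-01]), 'qd': array([-9.38438804e-05, -2.34898738e-03, -4.47068421e-03,  9.12723317e-04,
        1.20958290e-03,  5.94727395e-04]), 'joint_torque': array([ 5.33650073e-04, -4.07297802e+01, -2.93696523e+01, -1.54695990e-04,
        3.45179738e-03, -1.09683569e-06]), 'position': array([ 0.29999846, -0.60399379,  0.23004177]), 'eef_rot': array([-3.13941473e+00, -3.42330963e-04,  4.60838320e-01]), 'force': array([-0.23751598, -0.45296968, -0.65248104]), 'ft_torque': array([0.02550344, 0.02416722, 0.04012164]), 'grip_force': 0.0, 'width': 0.9981565100868603}
```

View pics/scene0.png

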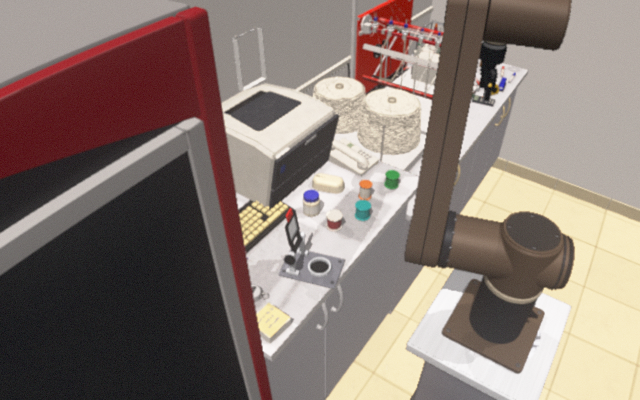

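View pics/top0.png

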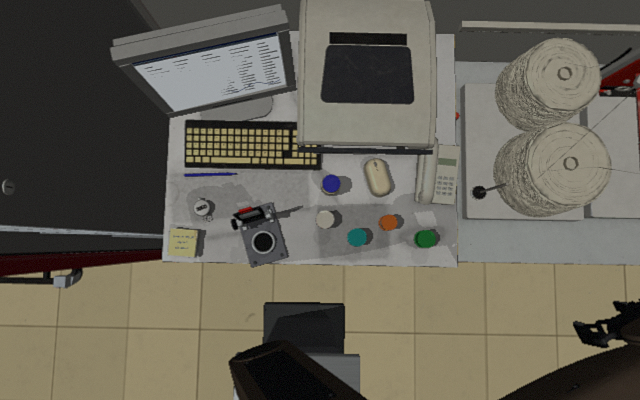

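Candidates for the red spool, by scene pixel: white with red thread (334,219), top (326,219); turquoise (363,211); green (392,180); orange with white thread (366,189). I choose (334,219) and check it in a close crop.

```bash
python3 - <<'E'
import cv2,numpy as np
a=cv2.imread("pics/scene0.png")[165:290,245:415]; b=cv2.imread("pics/top0.png")[165:275,195:355]
cv2.imwrite("pics/c1.png",cv2.resize(a,None,fx=4.7,fy=4.7,interpolation=cv2.INTER_CUBIC))
cv2.imwrite("pics/c2.png",cv2.resize(b,None,fx=5,fy=5,interpolation=cv2.INTER_CUBIC))
E
```

```text
(no output)
```

View pics/c1.png

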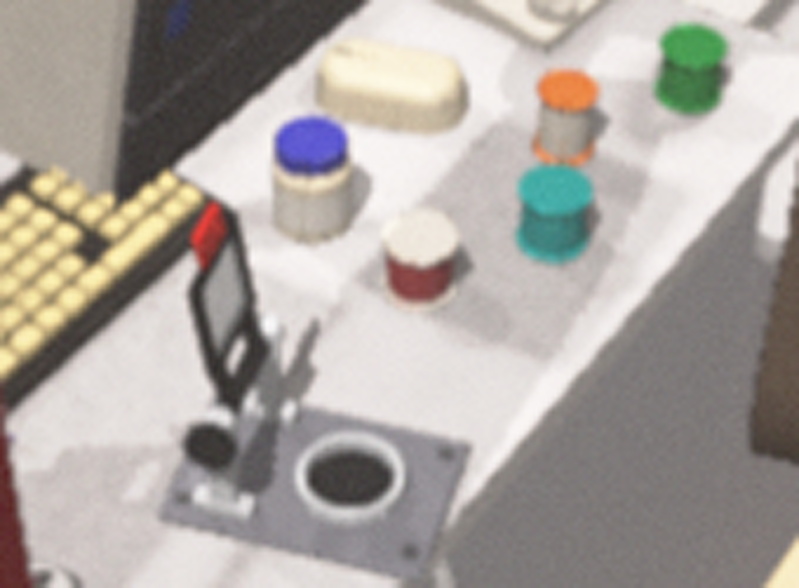

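View pics/c2.png

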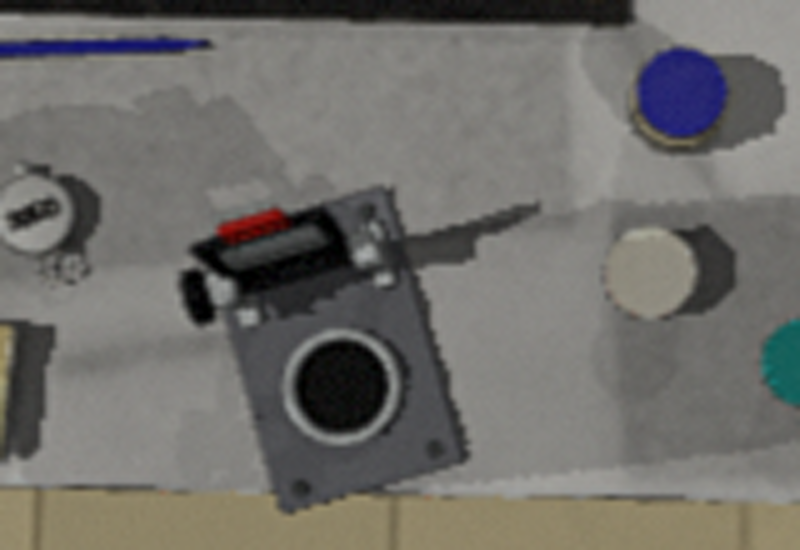

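The crops show the white-flanged, red-thread spool (scene crop (421,240), top crop (652,272)). They also show the nest rim at top crop (343,387), the red tab at (254,227) and the knob at (197,297).

```bash
cat > h.py <<'E'
import numpy as np,cv2
from cell import vision
def ray(n,uv):
    c=vision.get_calibration(n);K=np.array(c["K"],float);R=np.array(c["R"]);t=np.array(c["t"])
    p=cv2.undistortPoints(np.array([[uv]],float),K,np.array([c["k1"],0,0,0.]))[0,0]
    return -R.T@t,R.T@np.r_[p,1]
def onz(n,uv,z):
    o,d=ray(n,uv);return o+d*(z-o[2])/d[2]
def tri(a,b):
    A=0;B=0
    for n,uv in(("scene",a),("top",b)):
        o,d=ray(n,uv);d=d/np.linalg.norm(d);P=np.eye(3)-np.outer(d,d);A=A+P;B=B+P@o
    return np.linalg.solve(A,B)
def proj(n,X):
    c=vision.get_calibration(n);R=np.array(c["R"])
    return cv2.projectPoints(np.array([X],float),cv2.Rodrigues(R)[0],np.array(c["t"],float),np.array(c["K"],float),np.array([c["k1"],0,0,0.]))[0][0,0]
S=lambda u,v:((u+.5)/4.7-.5+245,(v+.5)/4.7-.5+165)
T=lambda u,v:((u+.5)/5-.5+195,(v+.5)/5-.5+165)
E
python3 - <<'E'
from h import *
np.set_printoptions(precision=4,suppress=True)
for nm,a,b,z in(("spooltop",(421,240),(652,272),.042),("rim",(350,476),(343,387),.018),("knob",(210,443),(197,297),.072),("tab",(210,232),(254,227),.172),("jar",(311,146),(682,93),.066)):
    print(nm,onz("scene",S(*a),z),onz("top",T(*b),z),tri(S(*a),T(*b)))
# base plate corners in top
P=[onz("top",T(*q),.008) for q in((228,325),(392,190),(465,460),(288,510))]
for p in P:print(p)
print("holes/edges yaw", np.arctan2(*(P[1]-P[2])[1::-1]))
E
```

```text
spooltop [ 0.4942 -0.0595  0.042 ] [ 0.4936 -0.0623  0.042 ] [ 0.4945 -0.0619  0.0399]
rim [0.4352 0.097  0.018 ] [0.4331 0.0947 0.018 ] [0.4343 0.0956 0.0171]
knob [0.4802 0.1579 0.072 ] [0.4757 0.161  0.072 ] [0.4764 0.1607 0.0768]
tab [0.5083 0.1131 0.172 ] [0.5031 0.1179 0.172 ] [0.5034 0.1175 0.1777]
jar [ 0.5812 -0.0695  0.066 ] [ 0.5816 -0.0752  0.066 ] [ 0.5835 -0.0747  0.0611]
[0.464  0.1565 0.008 ]
[0.536  0.0734 0.008 ]
[0.3966 0.0318 0.008 ]
[0.3695 0.1223 0.008 ]
holes/edges yaw 0.2895459537717507
```

```bash
python3 -m crank '0 0 0 .045 -.043 0 .4;0 0 0 .045 -.043 0 .4;0 0 0 .045 -.043 0 .4;0 0 0 .045 -.043 0 .4;0 0 0 .045 -.043 0 .4;0 0 0 .045 -.043 0 .4;0 0 0 .045 -.043 0 .4;0 0 0 .045 -.043 0 .4' 20
```

```text
t: 1.1
position: [0.4697, -0.1343, 0.231]
eef_rot: [-3.141, -0.0, 0.46]
force: [1.1, -0.3, 0.1]
width: 0.701
grip_force: 0.0
```

```bash
python3 -m crank '0 0 0 .027 -.027 .03 .4;0 0 0 .027 -.027 .03 .4;0 0 -10.1 0 0 .02 .4;0 0 -10.1 0 0 .02 .4;0 0 -10.1 0 0 .02 .4;0 0 -10.1 0 0 .02 .4;0 0 -10.1 0 0 .02 .4;0 0 -10.1 0 0 .02 .4'
```

```text
t: 2.1
position: [0.4936, -0.0638, 0.0503]
eef_rot: [-3.141, -0.0, 1.524]
force: [-0.2, -0.6, 0.9]
width: 0.698
grip_force: 0.0
```

```bash
python3 -m crank '0 0 -10.1 0 0 0 .4;0 0 -9.7 0 0 .01 .4;0 0 0 0 0 .015 .4;0 0 0 0 0 .015 .4;0 0 0 0 0 0 -.2;0 0 0 0 0 0 -.2;0 0 0 0 0 0 -.2;0 0 0 0 0 0 -.2' 20
```

```text
t: 3.1
position: [0.4943, -0.0641, 0.0117]
eef_rot: [3.141, 0.0, 1.864]
force: [-0.5, -0.5, -1.0]
width: 0.527
grip_force: 22.9
```

```bash
python3 -m crank '0 0 0 0 0 0 .4;0 0 10.5 0 0 0 .4;0 0 10.5 0 0 0 .4;0 0 10.5 0 0 0 .4;0 0 10.5 0 0 0 .4;0 0 10.5 0 0 0 .4;0 0 10.5 0 0 0 .4;0 0 10.5 0 0 0 .4' 20 && python3 -m crank '0 0 8 0 0 0 .4;0 0 8 0 0 0 .4;0 0 0 0 0 0 .4;0 0 0 0 0 0 -.2;0 0 0 0 0 0 -.2;0 0 0 0 0 0 -.2;0 0 0 0 0 0 -.2;0 0 0 0 0 0 -.2' 25; python3 - <<'E'
from cell import vision,status
import cv2
im=vision.snapshot("scene");cv2.imwrite("pics/s1.png",im[:,:,::-1])
print(status.read_state()["position"])
E
```

```text
t: 4.1
position: [0.4942, -0.0641, 0.0116]
eef_rot: [3.141, -0.0, 0.575]
force: [-0.1, -0.5, -0.0]
width: 0.699
grip_force: 0.0
t: 5.1
position: [0.4943, -0.0641, 0.0117]
eef_rot: [3.141, -0.001, 0.302]
force: [-0.9, 1.0, 4.5]
width: 0.528
grip_force: 26.0
[ 0.49436088 -0.06406569  0.01168077]
```

```bash
python3 -m crank '0 0 0 0 0 -.025 -.2;0 0 0 -.003 -.005 -.025 -.2;0 0 0 -.005 -.035 0 -.2;0 0 0 -.0021 -.045 0 -.2;0 0 0 0 -.045 0 -.2;0 0 0 0 -.030 0 -.2;0 0 0 0 -.0103 0 -.2;0 0 0 0 0 0 -.2' 30; python3 - <<'E'
from cell import vision,status
import cv2
for n in("scene","top"):
    im=vision.snapshot(n);cv2.imwrite(f"pics/{n}2.png",im[:,:,::-1])
a=cv2.imread("pics/scene2.png")[200:300,255:385]
cv2.imwrite("pics/c3.png",cv2.resize(a,None,fx=6,fy=6,interpolation=cv2.INTER_CUBIC))
E
```

```text
t: 6.15
position: [0.4334, 0.0957, 0.0609]
eef_rot: [3.141, 0.001, 0.303]
force: [0.2, 0.7, -0.1]
width: 0.523
grip_force: 31.2
```

View pics/c3.png

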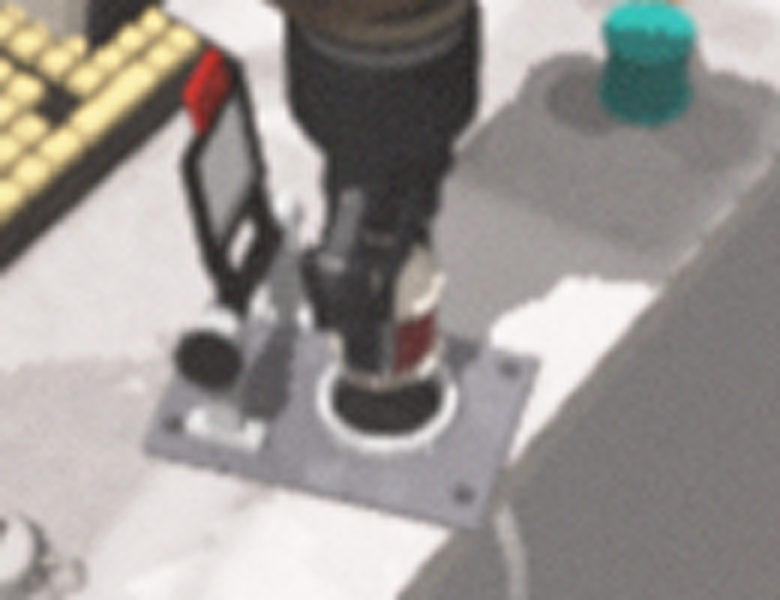

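The scene crop shows the held spool (right edge about (442,280)) above the ring, whose outer edge spans 316–460 with its bottom at 450. I overlay the predicted outlines to compare.

```bash
python3 - <<'E'
from h import *
im=cv2.imread("pics/scene2.png")[235:290,295:340+5]
s=11;im=cv2.resize(im,None,fx=s,fy=s,interpolation=cv2.INTER_CUBIC)
a=np.linspace(0,2*np.pi,73)
def circ(c,r,z,col):
    p=np.array([proj("scene",[c[0]+r*np.cos(t),c[1]+r*np.sin(t),z]) for t in a])
    q=((p-[295,235]+.5)*s-.5)
    cv2.polylines(im,[np.int32(q)],True,col,1)
    print(np.round(q.min(0)),np.round(q.max(0)))
tc=(.4334,.0957);b=.0492
circ(tc,.023,b,(0,255,0));circ(tc,.023,b+.042,(0,255,0))
n=(.434,.0955);circ(n,.030,.018,(255,0,255));circ(n,.025,.018,(255,0,255))
cv2.imwrite("pics/c4.png",im)
E
```

```text
[177. 180.] [379. 331.]
[172.  53.] [380. 204.]
[148. 246.] [407. 443.]
[170. 262.] [386. 426.]
```

View pics/c4.png

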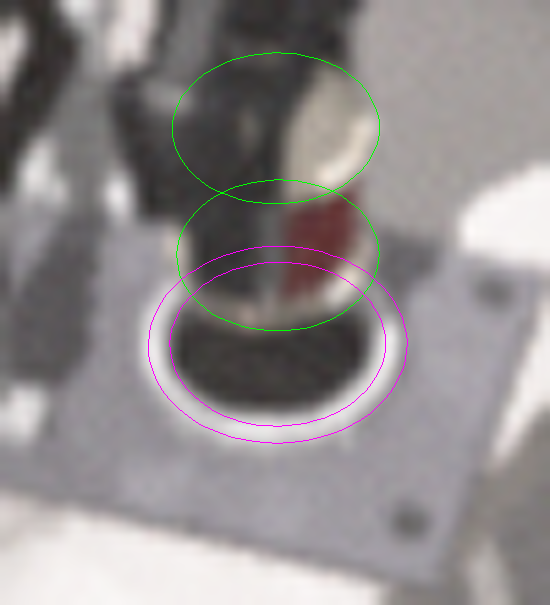

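```bash
python3 -m crank '0 0 0 .0007 .0004 .005 -.2;0 0 0 0 0 .01 -.2;0 0 0 0 0 .01 -.2;0 0 0 0 0 .004 -.2;0 0 0 0 0 .0025 -.2;0 0 0 0 0 .0025 -.2;0 0 0 0 0 .002 -.2;0 0 0 0 0 0 -.2'
```

```text
t: 7.25
position: [0.4345, 0.0954, 0.0253]
eef_rot: [-3.142, 0.0, 0.302]
force: [0.0, 0.2, -0.3]
width: 0.517
grip_force: 31.2
```

```bash
python3 -m crank '0 0 0 0 0 .002 -.2;0 0 0 0 0 .0015 -.2;0 0 0 0 0 .001 -.2;0 0 0 0 0 0.0005 -.2;0 0 0 0 0 0 -.2;0 0 0 0 0 0 .1;0 0 0 0 0 0 .3;0 0 0 0 0 0 .3' 20; python3 - <<'E'
from cell import vision,status
import cv2
im=vision.snapshot("scene");cv2.imwrite("pics/s3.png",im[:,:,::-1])
E
```

```text
t: 8.25
position: [0.4346, 0.0954, 0.0204]
eef_rot: [3.142, -0.0, 0.302]
force: [0.5, -0.8, -0.0]
width: 0.65
grip_force: 0.0
```

```bash
python3 -m crank '0 0 0 0 0 -.03 .3;0 0 0 0 0 -.05 .3;0 0 0 0 0 -.06 -1;0 0 0 0 0 -.06 -1;0 0 0 .02 0 -.01 -1;0 0 0 .045 0 0 -1;0 0 0 .035 0 0 -1;0 0 0 .007 0 0 -1'; python3 - <<'E'
from cell import vision,status
import cv2
for n in("scene","top"):
    im=vision.snapshot(n);cv2.imwrite(f"pics/{n}4.png",im[:,:,::-1])
a=cv2.imread("pics/scene4.png")[190:300,255:385]
b=cv2.imread("pics/top4.png")[165:275,195:325]
cv2.imwrite("pics/c5.png",cv2.resize(cv2.vconcat([a]),None,fx=5,fy=5,interpolation=cv2.INTER_CUBIC))
E
```

```text
t: 9.3
position: [0.5377, 0.1275, 0.2299]
eef_rot: [-3.141, 0.001, 0.302]
force: [-0.3, 0.2, -0.7]
width: -0.001
grip_force: 0.0
```

View pics/c5.png

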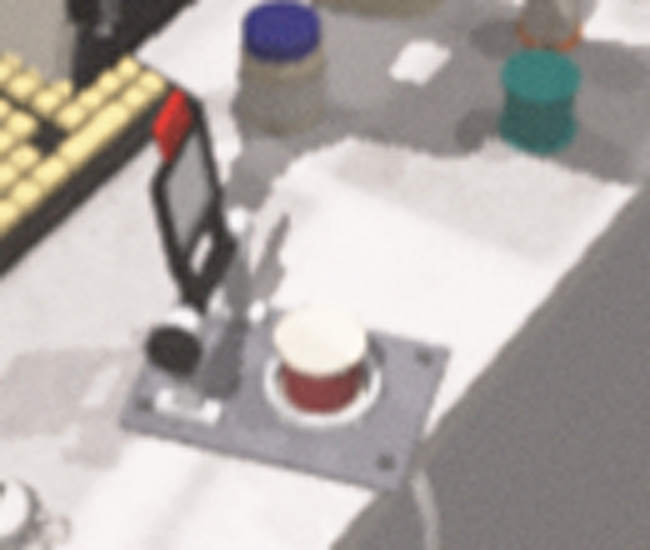

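The spool stands upright in the nest, with its flange at crop (320,342) centred in the ring (322,380). Next I bring the shut fingers down behind the tab.

```bash
python3 -m crank '0 0 0 0 0 .03 -1;0 0 0 0 0 .03 -1;0 0 0 -.005 0 .002 -1;0 0 0 -.005 0 0 -1;0 0 0 -.003 0 0 -1;0 0 0 -.003 0 0 -1;0 0 0 -.003 0 0 -1;0 0 0 -.002 0 0 -1'; python3 -m crank '0 0 0 -.001 0 0 -1;0 0 0 -.001 0 0 -1;0 0 0 -.001 0 0 -1;0 0 0 -.001 0 0 -1;0 0 0 -.001 0 0 -1;0 0 0 -.001 0 0 -1;0 0 0 0 0 0 -1;0 0 0 0 0 0 -1'
```

```text
t: 10.4
position: [0.518, 0.1213, 0.1693]
eef_rot: [3.141, -0.005, 0.302]
force: [3.8, 1.7, 0.6]
width: 0.0
grip_force: 2.1
t: 11.4
position: [0.5108, 0.1191, 0.1682]
eef_rot: [3.141, 0.0, 0.302]
force: [4.3, -0.0, 3.8]
width: 0.004
grip_force: 2.1
```

```bash
python3 -m crank '0 0 0 -.003 0 -.0005 -1;0 0 0 -.003 0 -.0005 -1;0 0 0 -.003 0 -.0005 -1;0 0 0 -.003 0 0 -1;0 0 0 -.003 0 0 -1;0 0 0 -.003 0 0 -1;0 0 0 -.003 0 0 -1;0 0 0 0 0 0 -1'; python3 -m crank '0 0 0 -.003 0 0.0003 -1;0 0 0 -.003 0 0.0003 -1;0 0 0 -.003 0 .0005 -1;0 0 0 -.003 0 .0006 -1;0 0 0 -.003 0 .0008 -1;0 0 0 -.003 0 .0008 -1;0 0 0 -.002 0 .0006 -1;0 0 0 0 0 0 -1'
```

```text
t: 12.4
position: [0.4904, 0.1132, 0.1697]
eef_rot: [-3.141, 0.0, 0.302]
force: [3.6, 1.2, -1.8]
width: -0.006
grip_force: 1.9
t: 13.4
position: [0.4716, 0.107, 0.166]
eef_rot: [-3.142, 0.0, 0.302]
force: [2.8, 1.7, -1.5]
width: -0.001
grip_force: 1.5
```

```bash
python3 -m crank '0 0 0 -.003 0 .0008 -1;0 0 0 -.003 0 .0009 -1;0 0 0 -.003 0 .001 -1;0 0 0 -.003 0 .001 -1;0 0 0 -.002 0 .0008 -1;0 0 0 -.002 0 .0008 -1;0 0 0 0 0 0 -1;0 0 0 0 0 0 -1'
```

```text
t: 14.4
position: [0.4565, 0.1022, 0.1607]
eef_rot: [3.141, 0.0, 0.302]
force: [1.7, 0.7, -0.3]
width: -0.0
grip_force: 1.1
```

```bash
python3 -m crank '0 0 0 -.002 0 .001 -1;0 0 0 -.002 0 .001 -1;0 0 0 -.002 0 .0012 -1;0 0 0 -.002 0 .0012 -1;0 0 0 -.002 0 .0013 -1;0 0 0 -.001 0 .0007 -1;0 0 0 0 0 0 -1;0 0 0 0 0 0 -1'
```

```text
t: 15.4
position: [0.4459, 0.099, 0.1543]
eef_rot: [-3.142, 0.0, 0.302]
force: [1.2, -0.3, 0.0]
width: -0.0
grip_force: 0.7
```

```bash
python3 -m crank '0 0 0 -.001 0 .0008 -1;0 0 0 -.001 0 .0008 -1;0 0 0 -.001 0 .0008 -1;0 0 0 -.001 0 .0008 -1;0 0 0 -.001 0 .0008 -1;0 0 0 -.001 0 .0008 -1;0 0 0 0 0 0 -1;0 0 0 0 0 0 -1'; python3 -m crank '0 0 0 -.001 0 .0009 -1;0 0 0 -.001 0 .0009 -1;0 0 0 -.001 0 .0009 -1;0 0 0 -.001 0 .0009 -1;0 0 0 0 0 0 -1;0 0 0 0 0 0 -1;0 0 0 0 0 0 -1;0 0 0 0 0 0 -1'; python3 - <<'E'
from cell import vision,status
import cv2
im=vision.snapshot("scene");cv2.imwrite("pics/s6.png",im[:,:,::-1])
cv2.imwrite("pics/c6.png",cv2.resize(im[190:300,255:385,::-1],None,fx=5,fy=5,interpolation=cv2.INTER_CUBIC))
print(status.read_state()["grip_force"])
E
```

```text
t: 16.4
position: [0.4401, 0.0973, 0.1494]
eef_rot: [-3.141, 0.0, 0.302]
force: [-0.5, -1.0, 1.4]
width: 0.0
grip_force: 0.5
t: 17.4
position: [0.4364, 0.096, 0.1458]
eef_rot: [-3.142, 0.0, 0.302]
force: [0.4, 0.8, 0.6]
width: 0.003
grip_force: 0.3
0.28773465026461054
```

View pics/c6.png

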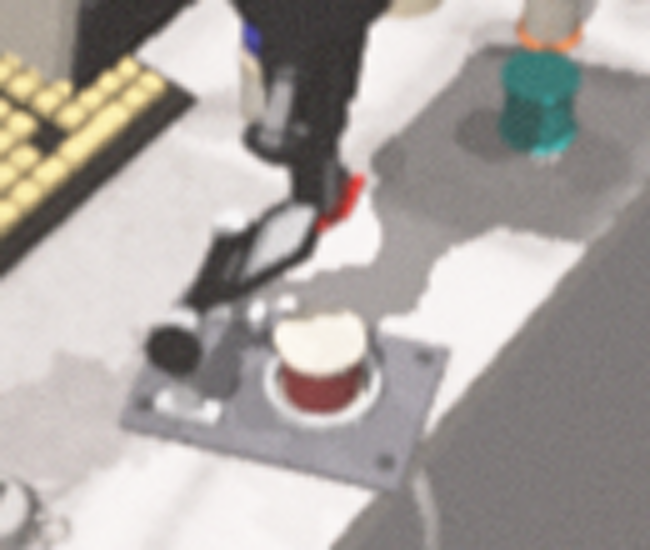

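The lens is still in contact (tab at crop (345,203)), about 0.79 rad, with the force nearly gone.

```bash
python3 -m crank '0 0 0 -.001 0 .0009 -1;0 0 0 -.001 0 .0009 -1;0 0 0 -.001 0 .001 -1;0 0 0 0 0 0 -1;0 0 0 0 0 0 -1;0 0 0 0 0 0 -1;0 0 0 0 0 0 -1;0 0 0 0 0 0 -1'; python3 -m crank '0 0 0 -.001 0 .001 -1;0 0 0 -.001 0 .001 -1;0 0 0 -.001 0 .001 -1;0 0 0 0 0 0 -1;0 0 0 0 0 0 -1;0 0 0 0 0 0 -1;0 0 0 0 0 0 -1;0 0 0 0 0 0 -1'; python3 - <<'E'
from cell import vision,status
import cv2
im=vision.snapshot("scene");cv2.imwrite("pics/s7.png",im[:,:,::-1])
print(status.read_state()["grip_force"])
a=cv2.imread("pics/s6.png").astype(int)
d=abs(im[:,:,::-1].astype(int)-a).max(2)>60
print(d[190:300,255:385].sum())
# red tab centroid
for p in(a,im[:,:,::-1].astype(int)):
    m=(p[190:300,255:385,2]>150)&(p[190:300,255:385,1]<70);print(m.sum(),m.nonzero()[0].mean()*5,m.nonzero()[1].mean()*5)
E
```

```text
t: 18.45
position: [0.4336, 0.0951, 0.143]
eef_rot: [-3.142, -0.0, 0.302]
force: [-0.3, 0.5, 0.7]
width: -0.0
grip_force: 0.1
t: 19.45
position: [0.4307, 0.0942, 0.14]
eef_rot: [3.142, -0.0, 0.302]
force: [-0.3, -0.4, 0.6]
width: -0.0
grip_force: 0.0
0.0
535
10 200.0 342.0
13 209.23076923076923 356.9230769230769
```

```bash
python3 - <<'E'
from cell import vision,status
import cv2
im=vision.snapshot("scene");cv2.imwrite("pics/c7.png",cv2.resize(im[190:300,255:385,::-1],None,fx=5,fy=5,interpolation=cv2.INTER_CUBIC))
E
```

```text
(no output)
```

View pics/c7.png

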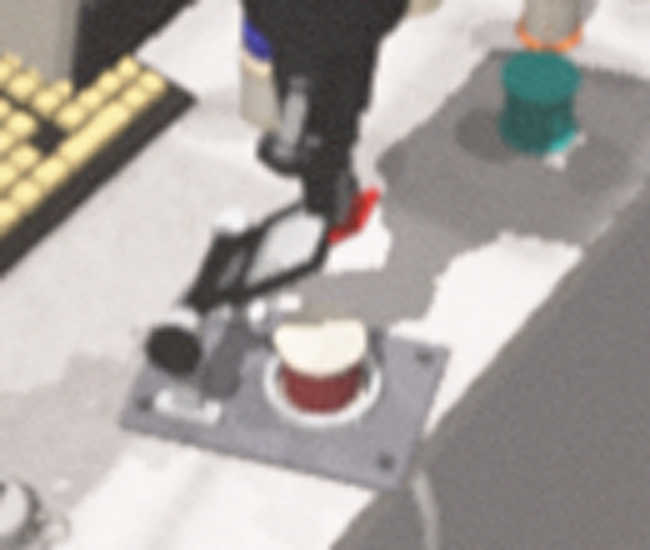

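The lens still rests at the finger (tab at crop (355,215)), at about zero force. I keep on in small steps.

```bash
cat > tab.py <<'E'
from cell import vision,status
import cv2
im=vision.snapshot("scene").astype(int)[190:300,255:385]
m=(im[:,:,0]>150)&(im[:,:,1]<70);print(m.sum(),m.nonzero()[0].mean()*5,m.nonzero()[1].mean()*5,status.read_state()["grip_force"])
E
python3 -m crank '0 0 0 -.001 0 .001 -1;0 0 0 -.001 0 .0012 -1;0 0 0 -.001 0 .0012 -1;0 0 0 0 0 0 -1;0 0 0 0 0 0 -1;0 0 0 0 0 0 -1;0 0 0 0 0 0 -1;0 0 0 0 0 0 -1'; python3 tab.py
```

```text
t: 20.55
position: [0.4278, 0.0933, 0.1366]
eef_rot: [-3.142, -0.0, 0.302]
force: [0.1, -0.3, -0.4]
width: -0.003
grip_force: 0.0
51 264.11764705882354 383.235294117647 0.0
```

It has snapped: the tab jumped from (357,209) to (383,264). I back off straight up.

```bash
python3 -m crank '0 0 0 0 0 -.02 -1;0 0 0 0 0 -.04 -1;0 0 0 0 0 -.04 -1;0 0 0 0 0 -.03 -1;0 0 0 0 .04 0 -1;0 0 0 0 .05 0 -1;0 0 0 0 .04 0 -1;0 0 0 0 0 0 -1'; python3 - <<'E'
from cell import vision
import cv2
im=vision.snapshot("scene");cv2.imwrite("pics/c8.png",cv2.resize(im[165:300,245:405,::-1],None,fx=4.4,fy=4.4,interpolation=cv2.INTER_CUBIC))
E
```

```text
t: 21.6
position: [0.4669, -0.0328, 0.2665]
eef_rot: [3.142, 0.0, 0.298]
force: [0.0, 0.5, -0.4]
width: -0.003
grip_force: 0.0
```

View pics/c8.png

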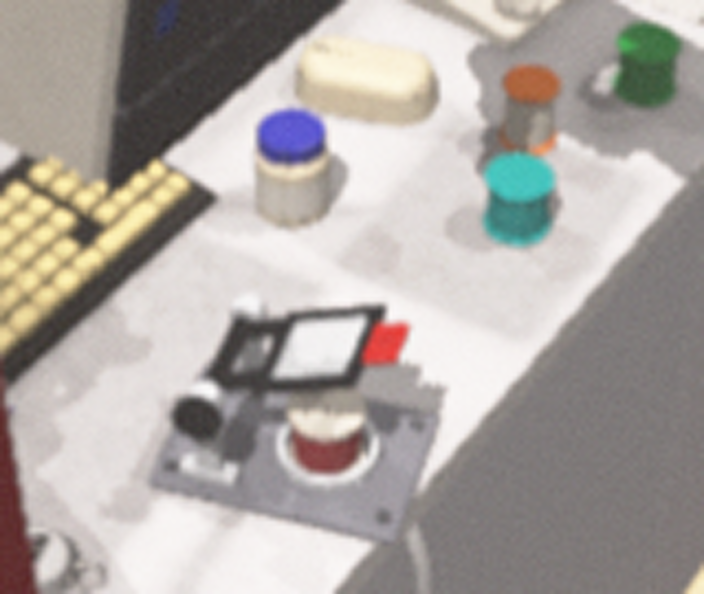

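The lens is down on its stop over the seated spool (tab at crop (386,344)), the other things are unmoved, and the arm is clear.

```bash
python3 -c "
from cell import arm
print(arm.finish_job())"
```

```text
the job is handed in; nothing more can be done
None
```

The job is handed in at about 22 s: the red spool stands in the nest, the lens has snapped down over it after a gentle push (about 5–6 N at most), and the other things in view stand where they were.

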